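Index and lock a rotary parts dispenser

TASK

The rotary parts dispenser has to be refilled: turn its wheel by the bar grip until the compartment marked with the triangle shows in the window of the cover, and lock it there with the locking pin. Take the pin from its stand, stand it in the guide on the cover and ease the wheel gently to and fro until the pin drops fully home, its head down on the guide. Do not force the pin or wheel, and leave the things lying around alone.

Things in the scene. Friction and masses are not known exactly. Their poses are not given: they have to be found in the camera images.
- dispenser: Fixed rotary parts dispenser: 200 x 200 mm steel base plate, square aluminium cover plate with its top 38 mm above the worktop, a wheel between them. Origin: on the wheel's vertical axis, at worktop height. x axis: from the wheel axis towards the guide; the window lies on the -x side; z up.
- wheel (a joint): Angle of the wheel, rad, positive anticlockwise from above; turns up to 3.2 rad both ways with about 0.15 N m of friction, stays where it is left. 0 = triangle centred in the window; starts between 0.5 and 1.35. Six compartments 60 degrees apart, each with another raised white mark (triangle, disc, bar, square, cross, two dots); only the triangle is wanted.
- wheel_grip (a point): Point on the wheel axis at the height at which to grip the wheel's black bar grip, 84 mm above the worktop. The bar is 50 mm long, 14 mm thick, from 46 to 96 mm above the worktop; its sides are upright. At wheel angle 0 its length lies along the dispenser's x axis, and it turns with the wheel.
- triangle_mark (a point): Centre of the triangle mark on the wheel's floor, 50 mm from the axis. Each compartment has its notch, 13 mm wide, in a steel index ring under the cover. The ring is set inexactly: the triangle's notch comes under the guide at an unmeasured wheel angle between -0.17 and 0.17 rad, found by turning slowly with the pin in the guide until it drops 11 mm and the wheel is felt to block.
- window (a point): Centre of the 44 x 50 mm window in the cover, at the cover's top face.
- guide_mouth (a point): Centre of the upper mouth of the guide hole, in a 30 mm square steel block standing 14 mm above the cover, top 52 mm above the worktop, 80 mm from the wheel axis. Vertical through hole 11.5 mm wide, chamfered, 26 mm long. The index ring's top lies 30 mm below the mouth. The wrong notches pass here 60 degrees (1.05 rad) to either side of the right one.
- pin_head (a point): Centre of the locking pin's black head, 22 mm in diameter, 48 mm high: grip it from above. Below it a steel shank 10 mm in diameter, 41 mm long, chamfered tip. Head's underside is 24 mm below this point, tip 65 mm below; z runs up the pin. About 80 g. Fully home in the guide this point is 24 mm above the guide's mouth; with the tip standing on the ring between notches, 35 mm.
- stand_mouth (a point): Centre of the top face of the fixed 44 mm square, 46 mm high aluminium pin stand, in whose 11.5 mm hole the pin stands at the start, head down on the stand.
- black_tape: Bystander: roll of black tape, 50 mm wide, 18 mm high, lying beyond the dispenser; origin at its underside. Leave alone.
- pliers_blue: Bystander: blue-handled pliers, 140 mm, lying beyond the dispenser; origin at the underside. Leave alone.
- driver_amber: Bystander: amber-handled screwdriver, 170 mm, lying to the left of the robot, in front of the pin stand; origin at the underside. Leave alone.
There are look-alikes about, which are no part of the job. Leave any red look-alike of the part that bears pin_head alone.

How it is judged:
By the outcome, as a careful person would: the job done as asked, in the order asked, and still so for the second after the job is handed in, with the robot touching nothing.
It also fails if it takes over 69 s, if anything falls off the work surface, if the arm or the gripper's body presses on something with over 40 N, if the wrist force passes 120 N, or if a joint passes its speed limit or range.

ROBOT

A 7-joint arm with a two-finger parallel gripper is mounted at the origin on the work surface; the furniture and walls round the work are solid. World frame = base frame: x ahead of the robot, y to its left, z up, the work surface at z = 0. Lengths are in m, angles in degrees, forces in N, time in s.
With the tool pointing down it reaches from about 0.425 to 0.875 m from the base axis. Payload 4.7 kg.
Tool frame: the origin (TCP) lies midway between the tips of the shut fingers; the grasp point (between the pads) lies env.grip_point_offset behind it (env.grip_point_offset is the distance from the TCP to the grasp point, in m); x points along the fingers, y is the direction in which the jaws open and shut, and the axes are right-handed (so a half turn about x gives the same grasp; the last joint's range is limited). The gripper opens to 87 mm and grips with 3 to 60 N. Pads are 19 mm wide; open, the fingers measure 117 mm over their backs; the gripper's body (75 mm by 190 mm) begins 51 mm behind the grasp point.
Start: joints at [-75.567, 18.392, -4.016, 83.108, 1.295, 78.541, -3.26], TCP at [0.153, 0.632, 0.223] pointing down, gripper open.
Joint ranges: [-163.93, 163.93], [-17.29, 119.83], [-79.2, 71.16], [3.27, 140.29], [-89.18, 269.18], [5.43, 117.66], [-154.24, 154.24]. Speed limits (degrees/s): [147.25, 147.25, 180, 180, 180, 180, 180].

INTERFACE

Orientations are given as [roll, pitch, yaw] about the fixed x, y, z axes, in that order (R = Rz(yaw) Ry(pitch) Rx(roll)).
In Python, from cell import readout, read_camera, camera_params, sign_off, spot_in, pinpoint, env gives the robot as it stands.
- The arm moves only by the shell command python3 -m pendant 'ROWS' [OPENING] [FORCE]. ROWS is a JSON object of lists of equal length, an entry for each row: "xyz": the shift along the world's x, y, z in m, a list of three; "turn": the turn about the world's z in rad. A call has 1 to 10 rows; each row shifts and turns the pose as measured when the row begins; what a row does not reach is not made up. A row lasts 1/8 s, in which the tool goes at most 62.5 mm and 10.7 degrees, less where a joint would pass 70% of its speed; a pose out of reach is approached as far as the arm can. A call is refused whole if a number of a shift passes 0.0625 or a number of a turn 0.188, either way. A call with a gripper value outside its range is refused whole. OPENING is the opening, from 0 (shut) to 1 (fully open), set as the call begins (- or left out, the last holds). The fingers move at their own pace and stop on an object; FORCE is the grip in N (left out, the last holds). Time passes only in rows, so rows that do not move let the fingers close. It gives the time, the measured TCP pose, the force and the opening at its end, in the units of the state.
- readout.get_obs(): the state, without advancing time (a new reading comes with each control period).
- read_camera(name): name is "scene" or "top"; returns the picture (400x640x3 uint8, red, green, blue); there is no depth.
- camera_params(name): a dict with "fx", "fy", "cx", "cy" (pixels), "rvec" (rotation vector, rad) and "tvec" (3), from world to camera coordinates, as OpenCV has them. Camera axes: x right, y down, z forward; pixel columns grow to the right and rows downward; lengths in m; the calibration is good to about 2 mm. A picture is of the moment at which its call begins. camera_params takes no time and is no camera call.
- sign_off(): hands the job in, once; it reports no verdict.
Trained networks look in the newest picture that a camera, given by its name, has taken for a name from the list of things; names that differ only in an ending like _2 or _b are one class to them, and where a whole thing is asked for, a point or a joint stands for the part that bears it (a point fixed in the world has none). Each returns a list of dicts, best first, with "score" (0 to 1); they miss things now and then, are a little off and sometimes report something else, mostly with a low value. They report only what shows in the picture. A call takes as long as a camera call. They do not tell look-alikes from the thing itself.
- spot_in(camera, name): "at" ([x, y, z] in m, in the coordinates of the camera as it stood for that picture, good to about 4 mm: the middle of the surface that is visible of it).
- pinpoint(camera, name): "at" ([x, y, z] in m, in the coordinates of the camera as it stood for that picture, good to about 4 mm: a listed point, or the origin of a listed thing).
The state is a dict: "time_s": time; "qpos": joint angles; "joint_velocities": joint speeds; "effort": joint torques, N m; "tool_pos": TCP position; "tool_rot": TCP orientation; "force": force on the tool from outside, world axes, zero at the start; "wrist_torque": the same for the moment, N m; "grip_width": finger opening in m.
Only numpy, scipy, OpenCV 4.12 (cv2) and the standard library are available. Lean on these libraries where they do the work, as an engineer would, in place of code of your own. Each camera call takes 0.05 s, during which the arm holds its last target.

## Working session

There is one attempt and no reset: what is moved stays moved. The work goes in short steps, Python scripts to look and compute and a shell command to move; the robot and the scene stay as the last step left them, time stands still between calls to the robot, and variables do not carry over. Pictures are saved under pics/ and viewed, and the job is handed in when it is done.

```bash
ls; mkdir -p pics
python3 - <<'E'
from cell import *
import cv2
print(readout.get_obs(), env.grip_point_offset)
for n in ("scene","top"):
    im=read_camera(n); cv2.imwrite(f"pics/a_{n}.png",im[:,:,::-1]); print(camera_params(n))
E
```

```text
pics
{'time_s': 0.0, 'qpos': array([-75.56737009,  18.44070222,  -4.01635251,  83.17565312,
         1.29597505,  78.54091126,  -3.26045503]), 'joint_velocities': array([-0.06989692, -0.05329473, -0.02892399,  0.11182932, -0.00923482,
       -0.18152648, -0.00731729]), 'effort': array([-6.83257986e-05, -4.91284633e+01, -4.03804053e-01, -3.12530851e+01,
       -6.38413173e-02,  4.34856664e-02,  1.85232666e-04]), 'tool_pos': array([0.15303011, 0.63115069, 0.22143644]), 'tool_rot': array([ -86.68696272,   89.88784915, -100.30930751]), 'force': array([-0.18785293,  0.67519297, -0.06835476]), 'wrist_torque': array([-0.00648425,  0.03251604, -0.04020476]), 'grip_width': 0.08687882961772783} 0.0187
{'fx': 408.44885263385277, 'fy': 408.44885263385277, 'cx': 319.77139899673114, 'cy': 199.98863251713942, 'rvec': array([ 2.00621647, -0.72524012,  0.43885191]), 'tvec': array([-0.24424682,  0.37308761,  0.40114523])}
{'fx': 474.63809567543683, 'fy': 474.63809567543683, 'cx': 319.7843498872615, 'cy': 204.37894297695286, 'rvec': array([ 2.10815632, -2.12848396,  0.19341787]), 'tvec': array([0.30758687, 0.54505904, 0.9683218 ])}
```

View pics/a_scene.png

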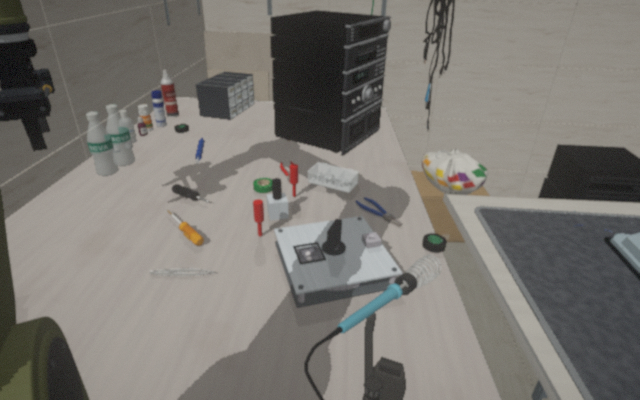

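View pics/a_top.png

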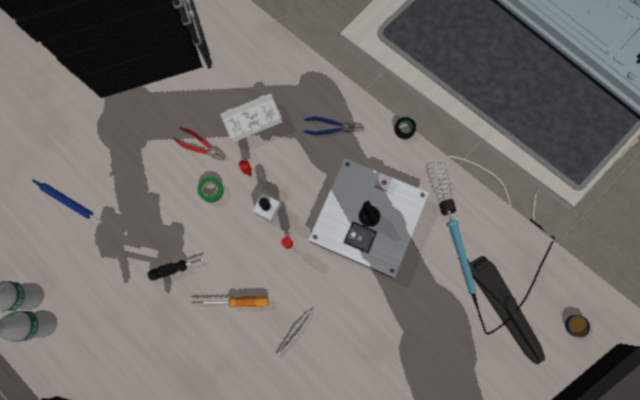

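```bash
cat > h.py <<'E'
from cell import *
import cv2, numpy as np
def RT(n):
    p=camera_params(n); R=cv2.Rodrigues(np.array(p['rvec'],float))[0]; return p,R,np.array(p['tvec'],float)
def w(n,c):
    p,R,t=RT(n); return R.T@(np.array(c)-t)
def px(n,X):
    p,R,t=RT(n); c=R@np.array(X)+t; return np.array([p['fx']*c[0]/c[2]+p['cx'],p['fy']*c[1]/c[2]+p['cy']])
def onz(n,uv,z):
    p,R,t=RT(n); d=R.T@np.array([(uv[0]-p['cx'])/p['fx'],(uv[1]-p['cy'])/p['fy'],1]); o=-R.T@t
    return o+d*(z-o[2])/d[2]
def tri(uvs):
    A=[];b=[]
    for n,uv in uvs:
        p,R,t=RT(n); d=R.T@np.array([(uv[0]-p['cx'])/p['fx'],(uv[1]-p['cy'])/p['fy'],1]); d/=np.linalg.norm(d);o=-R.T@t
        P=np.eye(3)-np.outer(d,d);A.append(P);b.append(P@o)
    return np.linalg.lstsq(np.vstack(A),np.hstack(b),rcond=None)[0]
E
python3 - <<'E'
from h import *
np.set_printoptions(precision=4,suppress=True)
for n in ("scene","top"):
    for k in ["dispenser","wheel_grip","triangle_mark","window","guide_mouth","pin_head","stand_mouth"]:
        for r in pinpoint(n,k): 
            X=w(n,r['at']); print(n,k,round(r['score'],2),X,px(n,X).round(0))
print(readout.get_obs()['time_s'])
E
```

```text
scene dispenser 0.74 [ 0.5267  0.1972 -0.001 ] [334. 264.]
scene wheel_grip 0.75 [0.5232 0.1971 0.0826] [335. 230.]
scene triangle_mark 0.78 [0.4774 0.1776 0.0275] [322. 268.]
scene window 0.56 [0.4784 0.2177 0.0394] [310. 252.]
scene window 0.2 [0.7368 0.0999 0.0001] [437. 246.]
scene guide_mouth 0.67 [0.5957 0.1678 0.0475] [370. 238.]
scene pin_head 0.73 [0.4647 0.3726 0.0637] [259. 211.]
scene pin_head 0.64 [0.6309 0.4655 0.0663] [295. 173.]
scene pin_head 0.55 [0.5437 0.4216 0.0716] [276. 188.]
scene stand_mouth 0.94 [0.5507 0.4226 0.0445] [279. 197.]
top dispenser 0.71 [0.5243 0.1982 0.0029] [366. 218.]
top wheel_grip 0.84 [0.5251 0.1969 0.0862] [371. 212.]
top triangle_mark 0.63 [0.4795 0.1762 0.0268] [378. 237.]
top window 0.63 [0.4779 0.2169 0.0411] [360. 237.]
top guide_mouth 0.7 [0.5999 0.1631 0.0523] [384. 180.]
top pin_head 0.61 [0.627  0.4663 0.07  ] [243. 168.]
top pin_head 0.46 [0.5473 0.4222 0.0645] [263. 204.]
top pin_head 0.44 [0.4649 0.3713 0.0647] [287. 243.]
top stand_mouth 0.78 [0.5447 0.4157 0.0405] [268. 208.]
top stand_mouth 0.65 [0.4787 0.2196 0.039 ] [359. 237.]
0.8
```

Run:
```python
from h import *
a=cv2.imread("pics/a_top.png");b=cv2.imread("pics/a_scene.png")
c1=cv2.resize(a[150:280,220:440],None,fx=3.6,fy=3.6,interpolation=cv2.INTER_CUBIC)
cv2.imwrite("pics/c1.png",c1)
c2=cv2.resize(b[150:305,240:410],None,fx=3.8,fy=3.8,interpolation=cv2.INTER_CUBIC)
cv2.imwrite("pics/c2.png",c2)
```

```text
(no output)
```

View pics/c1.png

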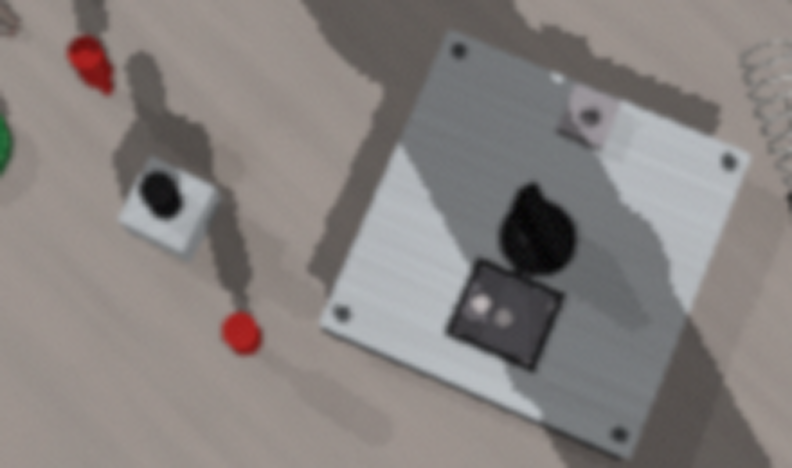

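View pics/c2.png

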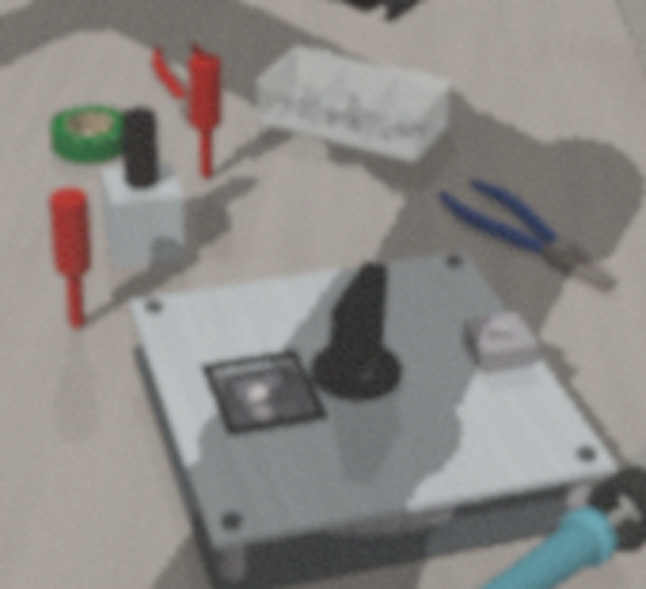

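Run:
```python
from h import *
from scipy.spatial.transform import Rotation as Ro
o=readout.get_obs(); R=Ro.from_euler('xyz',o['tool_rot'],degrees=True).as_matrix(); print(R.round(3))
c=np.array([.525,.1972]); th=np.arctan2(.1655-.1972,.598-.525); print(np.degrees(th))
for n,(u,v,W,H) in {"top":(335,175,75,60),"scene":(310,210,60,60)}.items():
    im=cv2.imread(f"pics/a_{n}.png")
    g=np.clip(im[v:v+H,u:u+W].astype(float)*4,0,255).astype(np.uint8)
    s=7
    G=cv2.resize(g,None,fx=s,fy=s,interpolation=cv2.INTER_CUBIC); outs=[G.copy()]
    for wh,col in ((.82,(0,255,0)),):
        a=th+wh; d=np.array([np.cos(a),np.sin(a)]); q=np.array([-d[1],d[0]])
        for z in (.096,.046):
            P=[px(n,np.r_[c+d*.025*i+q*.007*j,z]) for i,j in((1,1),(1,-1),(-1,-1),(-1,1))]
            cv2.polylines(G,[((np.array(P)-[u,v]+.5)*s).astype(int)],True,col,1)
    cv2.imwrite(f"pics/bar_{n}.png",np.vstack([outs[0],G])[:, :] if n=="scene" and 0 else np.hstack([outs[0],G])[:600,:1100])
A=cv2.imread("pics/bar_top.png");B=cv2.imread("pics/bar_scene.png")
W=max(A.shape[1],B.shape[1]);C=np.zeros((A.shape[0]+B.shape[0],W,3),np.uint8);C[:A.shape[0],:A.shape[1]]=A;C[A.shape[0]:,:B.shape[1]]=B
C=cv2.resize(C,None,fx=.7,fy=.7);print(C.shape);cv2.imwrite("pics/bars.png",C)
```

```text
[[ 0.     0.236  0.972]
 [ 0.     0.972 -0.236]
 [-1.     0.     0.   ]]
-23.472730907381408
(588, 735, 3)
```

View pics/bars.png

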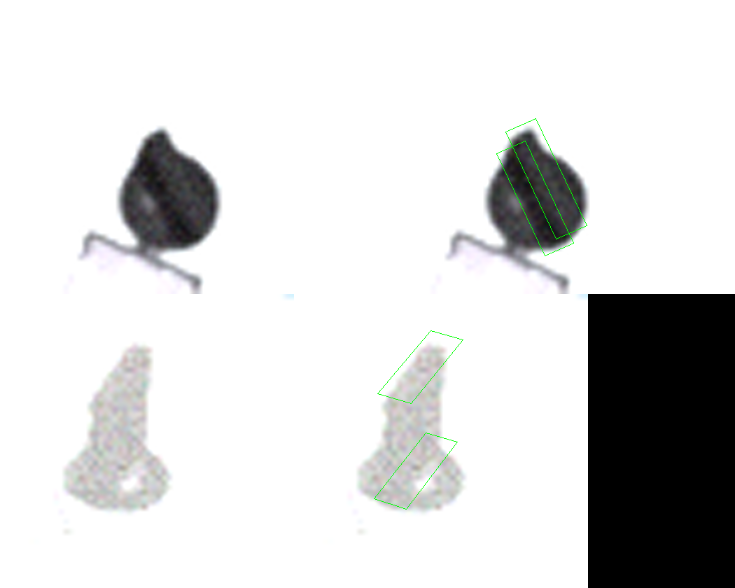

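```bash
cat > fit.py <<'E'
from h import *
import sys
from scipy.optimize import differential_evolution as DE
def hullmask(P,u,v,W,H,s,M):
    P=((np.array(P)-[u,v]+.5)*s*16).astype(np.int32)
    cv2.fillConvexPoly(M,cv2.convexHull(P.reshape(-1,1,2)).reshape(-1,2),1,shift=4)
def fit(tag,th=np.radians(-23),a0=.4,a1=1.4,views=None):
    s=4; D={}
    for n,(u,v,W,H) in (views or {"top":(350,190,45,40),"scene":(310,210,60,55)}).items():
        g=cv2.imread(f"pics/{tag}_{n}.png").max(2)[v:v+H,u:u+W]
        g=cv2.resize(g,None,fx=s,fy=s,interpolation=cv2.INTER_CUBIC)
        m=(g<58).astype(np.uint8)
        k,l,st,_=cv2.connectedComponentsWithStats(m); m=(l==1+np.argmax(st[1:,4])).astype(np.uint8)
        m=cv2.morphologyEx(m,cv2.MORPH_OPEN,np.ones((9,9),np.uint8))
        m=cv2.morphologyEx(m,cv2.MORPH_CLOSE,np.ones((21,21),np.uint8))
        D[n]=(m,u,v,W,H)
    def model(n,p):
        m,u,v,W,H=D[n]; M=np.zeros_like(m); cx,cy,a,r,zh=p[:5]
        o=p[5:7] if n=="top" else p[7:9]
        d=np.array([np.cos(a+th),np.sin(a+th)]);q=np.array([-d[1],d[0]]);c=np.array([cx,cy])
        P=[px(n,np.r_[c+d*.025*i+q*.007*j,z])+o for z in(.046,.096) for i in(1,-1) for j in(1,-1)]
        hullmask(P,u,v,W,H,s,M)
        t=np.linspace(0,6.28,24)
        hullmask([px(n,np.r_[c+r*np.array([np.cos(x),np.sin(x)]),z])+o for x in t for z in (.038,zh)],u,v,W,H,s,M)
        return M
    def cost(p): return sum(np.mean(model(n,p)!=D[n][0]) for n in D)
    r=DE(cost,[(.515,.535),(.187,.207),(a0,a1),(.015,.03),(.039,.052),(-.8,.8),(-.8,.8),(-.8,.8),(-.8,.8)],maxiter=60,popsize=8,seed=1)
    vis=[]
    for n in D: vis.append(cv2.resize(np.dstack([D[n][0]*255,model(n,r.x)*255,D[n][0]*0]),(300,260)))
    cv2.imwrite(f"pics/fit_{tag}.png",np.hstack(vis)); print(r.x.round(4),r.fun)
    for a in np.arange(a0,a1,.1):
        x=r.x.copy();x[2]=a;print(round(a,2),round(cost(x),4),end='; ')
    return r.x
if __name__=="__main__": fit("a")
E
time python3 fit.py
python3 - <<'E'
from h import *
# dots
for n,uvs in {"top":[(220+482/3.6,150+304/3.6),(220+504/3.6,150+317/3.6)],"scene":[(240+258/3.8,150+391/3.8),(240+262/3.8,150+411/3.8)]}.items():
    for uv in uvs: 
        X=onz(n,uv,.025)-[.525,.1972,0]; print(n,X.round(4),np.degrees(np.arctan2(X[1],X[0])))
E
```

```text
top [-0.0393  0.0314  0.025 ] 141.33191700179245
top [-0.0473  0.0183  0.025 ] 158.88571450985208
scene [-0.0386  0.0354  0.025 ] 137.50814413867957
scene [-0.0475  0.0211  0.025 ] 156.02583249025824Traceback (most recent call last):
    calc_energies = list(
        self._mapwrapper(self.func, parameters_pop[0:S])
    )
    return self.f(x, *self.args)
           ~~~~~~^^^^^^^^^^^^^^^
  File "fit.py", line 26, in cost
    def cost(p): return sum(np.mean(model(n,p)!=D[n][0]) for n in D)
                        ~~~^^^^^^^^^^^^^^^^^^^^^^^^^^^^^^^^^^^^^^^^^
  File "fit.py", line 26, in <genexpr>
    def cost(p): return sum(np.mean(model(n,p)!=D[n][0]) for n in D)
                                    ~~~~~^^^^^
  File "fit.py", line 24, in model
    hullmask([px(n,np.r_[c+r*np.array([np.cos(x),np.sin(x)]),z])+o for x in t for z in (.038,zh)],u,v,W,H,s,M)
              ~~^^^^^^^^^^^^^^^^^^^^^^^^^^^^^^^^^^^^^^^^^^^^^^^^
  File "h.py", line 8, in px
    p,R,t=RT(n); c=R@np.array(X)+t; return np.array([p['fx']*c[0]/c[2]+p['cx'],p['fy']*c[1]/c[2]+p['cy']])
          ~~^^^
  File "h.py", line 4, in RT
    p=camera_params(n); R=cv2.Rodrigues(np.array(p['rvec'],float))[0]; return p,R,np.array(p['tvec'],float)
ValueError: time passes only in moves, steps and waits

The above exception was the direct cause of the following exception:

Traceback (most recent call last):
  File "fit.py", line 34, in <module>
    if __name__=="__main__": fit("a")
                             ~~~^^^^^
  File "fit.py", line 27, in fit
    r=DE(cost,[(.515,.535),(.187,.207),(a0,a1),(.015,.03),(.039,.052),(-.8,.8),(-.8,.8),(-.8,.8),(-.8,.8)],maxiter=60,popsize=8,seed=1)
RuntimeError: The map-like callable must be of the form f(func, iterable), returning a sequence of numbers the same length as 'iterable'

real	0m6.987s
user	0m4.048s
sys	0m0.480s
```

```bash
python3 - <<'E'
import re
s=open('h.py').read()
s=s.replace('''def RT(n):
    p=''','''import functools
@functools.lru_cache(None)
def RT(n):
    p=''')
open('h.py','w').write(s)
E
time python3 fit.py
```

```text
[ 0.5233  0.1979  1.0437  0.0223  0.0414  0.7874 -0.7266 -0.1998 -0.6077] 0.07291035353535354
0.4 0.1562; 0.5 0.1412; 0.6 0.1263; 0.7 0.1133; 0.8 0.1003; 0.9 0.0883; 1.0 0.0766; 1.1 0.0779; 1.2 0.0943; 1.3 0.0944; 
real	0m12.348s
user	0m12.787s
sys	0m0.134s
```

View pics/fit_a.png

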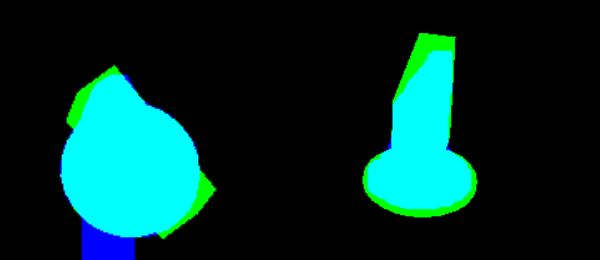

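```bash
for t in 60 75 90; do sed "s/g<58/g<$t/; s/np.ones((9,9)/np.ones((21,21) if n=='top' else (7,7)/" fit.py > fit2.py; python3 fit2.py; echo; cp pics/fit_a.png pics/fit_a$t.png; done
```

```text
[ 0.5243  0.1978  1.0513  0.0223  0.0412  0.6222 -0.3179 -0.4875 -0.7572] 0.06673295454545455
0.4 0.1482; 0.5 0.1355; 0.6 0.1209; 0.7 0.1062; 0.8 0.0924; 0.9 0.0806; 1.0 0.07; 1.1 0.0708; 1.2 0.0856; 1.3 0.0845; 
[ 0.5236  0.198   0.9835  0.0232  0.0438  0.662  -0.3924 -0.5899  0.6101] 0.11494949494949494
0.4 0.1925; 0.5 0.1783; 0.6 0.1628; 0.7 0.1472; 0.8 0.1337; 0.9 0.1232; 1.0 0.1158; 1.1 0.1312; 1.2 0.1478; 1.3 0.1476; 
[ 0.5222  0.1973  0.9461  0.0245  0.0446  0.0421 -0.6734 -0.3334  0.6449] 0.15718749999999998
0.4 0.2327; 0.5 0.2174; 0.6 0.2008; 0.7 0.1837; 0.8 0.1692; 0.9 0.1602; 1.0 0.1638; 1.1 0.1808; 1.2 0.1982; 1.3 0.1989;
```

Run:
```python
import cv2,numpy as np
cv2.imwrite("pics/fits.png",np.vstack([cv2.resize(cv2.imread(f"pics/fit_a{t}.png"),(460,195)) for t in(60,75,90)]))
```

```text
(no output)
```

View pics/fits.png

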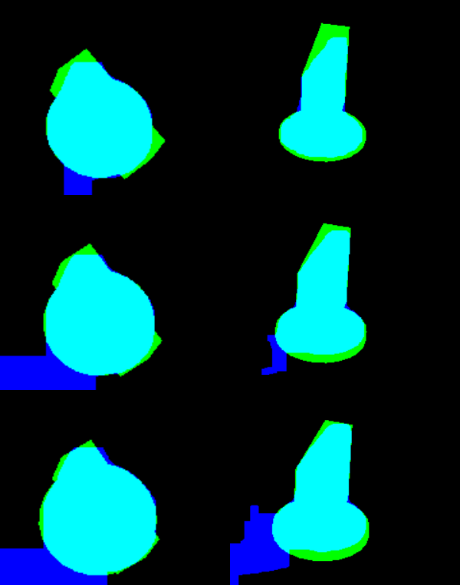

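```bash
python3 - <<'E'
from h import *
np.set_printoptions(precision=4,suppress=True)
c=[(459,50),(728,161),(342,313),(619,434)]
P=np.array([onz("top",(220+(u+.5)/3.6-.5,150+(v+.5)/3.6-.5),.038)[:2] for u,v in c])
print(P,P.mean(0))
tl,tr,bl,br=P
for a,b in((bl,tl),(br,tr)): d=b-a; print(np.degrees(np.arctan2(d[1],d[0])),np.hypot(*d))
for a,b in((tr,tl),(br,bl)): d=b-a; print(np.degrees(np.arctan2(d[1],d[0]))-90,np.hypot(*d))
c=[(454,262-0),(342-0,0)]
S=[(154,306),(454,260),(232,520),(586,453)]
P=np.array([onz("scene",(240+(u+.5)/3.8-.5,150+(v+.5)/3.8-.5),.038)[:2] for u,v in S]);print(P,P.mean(0))
bl,tl,br,tr=P
for a,b in((bl,tl),(br,tr)): d=b-a; print(np.degrees(np.arctan2(d[1],d[0])),np.hypot(*d))
for a,b in((tr,tl),(br,bl)): d=b-a; print(np.degrees(np.arctan2(d[1],d[0]))-90,np.hypot(*d))
g=tri([("top",(220+590.5/3.6-.5,150+116/3.6-.5)),("scene",(240+503/3.8-.5,150+325/3.8-.5))]);print("guide",g)
# black pin head: top-centre of head
h=tri([("top",(263.2,203.3)),("scene",(276,188))]);print(h)
for n in("top","scene"):
  for X in ([.546,.422,.07],[.546,.422,.094],[.546,.422,.046],[.598,.1655,.052]): print(n,px(n,X))
E
python3 - <<'E'
import cv2,numpy as np
a=cv2.imread("pics/a_top.png")[190:225,245:285];b=cv2.imread("pics/a_scene.png")[170:225,260:295]
c=cv2.imread("pics/a_top.png")[165:195,365:405];d=cv2.imread("pics/a_scene.png")[225:255,355:390]
f=lambda i:cv2.resize(i,None,fx=9,fy=9,interpolation=cv2.INTER_CUBIC)
o=np.zeros((770,690,3),np.uint8)
for i,(x,y) in ((a,(0,0)),(b,(370,0)),(c,(0,500)),(d,(370,500))):
    F=f(i);F=F[:770-y,:690-x];o[y:y+F.shape[0],x:x+F.shape[1]]=F
cv2.imwrite("pics/pg.png",o[:770])
E
```

```text
[[0.6426 0.2409]
 [0.5709 0.0787]
 [0.4803 0.3142]
 [0.4069 0.1511]] [0.5252 0.1962]
-24.290536631941265 0.1781081121291455
-23.80068514481536 0.17927816249577483
-23.86100274929197 0.17730402764729147
-24.23744858530182 0.17883184583591966
[[0.479  0.3164]
 [0.6422 0.2453]
 [0.4067 0.1539]
 [0.5696 0.0822]] [0.5244 0.1994]
-23.54707241633866 0.1779858487139479
-23.764976612176152 0.17800231734844407
-24.007055302367135 0.1785795029554524
-24.013694820570592 0.1779026807327714
guide [0.5954 0.1643 0.0577]
[0.5467 0.4229 0.0704]
top [263.243 204.382]
top [261.7863 202.1939]
top [264.633  206.4698]
top [382.5671 181.2322]
scene [276.7229 188.2836]
scene [276.3526 179.1124]
scene [277.0838 197.2227]
scene [372.1975 236.6049]
```

View pics/pg.png

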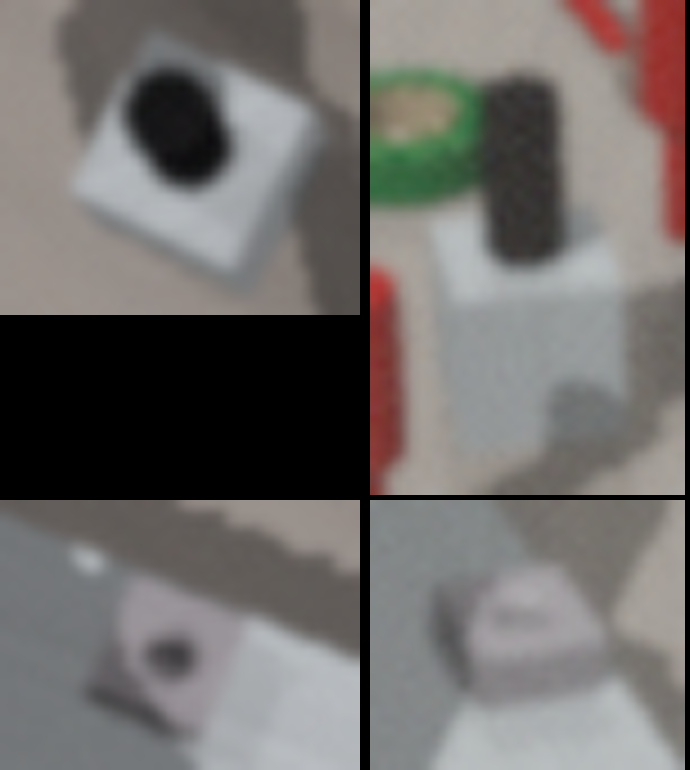

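Candidates for pin_head: red at top (245,168), red at top (287,243), black in the stand at top (263,204) / scene (277,188). The crop shows the black one standing in the aluminium stand, so I choose that one. The window shows two dots, wheel about +0.92 rad, dispenser yaw -24°.

```bash
python3 -m pendant '{"xyz":[[0.037,-0.043,0],[0.037,-0.043,0],[0.037,-0.043,0],[0.037,-0.043,0],[0.037,-0.043,0],[0.037,-0.043,0],[0.037,-0.043,0],[0.037,-0.043,0],[0.037,-0.043,0],[0.037,-0.043,0]],"turn":[0.073,0.073,0.073,0.073,0.073,0.073,0.073,0.073,0.073,0.073]}' 1
```

```text
time_s: 2.05
tool_pos: [0.5279, 0.1916, 0.2243]
tool_rot: [49.9, 89.7, 80.2]
force: [0.3, 1.3, -0.2]
grip_width: 0.0867
```

```bash
python3 -m pendant '{"xyz":[[-0.003,0.006,-0.04],[0,0,-0.04],[0,0,-0.04],[0,0,-0.025],[0,0,0]],"turn":[-0.03,0,0,0,0]}' 1
```

```text
time_s: 2.68
tool_pos: [0.5295, 0.1906, 0.0774]
tool_rot: [11.4, 89.5, 39.3]
force: [-0.8, 0.4, 0.8]
grip_width: 0.0872
```

```bash
python3 -m pendant '{"xyz":[[-0.005,0.007,-0.012],[0,0,0]],"turn":[0,0]}' 1
python3 - <<'E'
from h import *
o=readout.get_obs();print(o['tool_pos'],o['tool_rot'])
for n in("top","scene"): cv2.imwrite(f"pics/b_{n}.png",read_camera(n)[:,:,::-1])
a=cv2.imread("pics/b_top.png")[140:270,290:440];b=cv2.imread("pics/b_scene.png")[130:300,260:410]
cv2.imwrite("pics/b.png",np.hstack([cv2.resize(a,(390,338)),cv2.resize(b,(400,453))[:338+0]]) if 0 else np.hstack([cv2.resize(a,(400,400)),cv2.resize(b,(400,400))]))
E
```

```text
time_s: 2.92
tool_pos: [0.5252, 0.1991, 0.0667]
tool_rot: [10.3, 89.3, 38.1]
force: [0.4, 0.8, -0.2]
grip_width: 0.0871
[0.5252454  0.19914861 0.06669869] [10.27827695 89.30253595 38.12819852]
```

View pics/b.png

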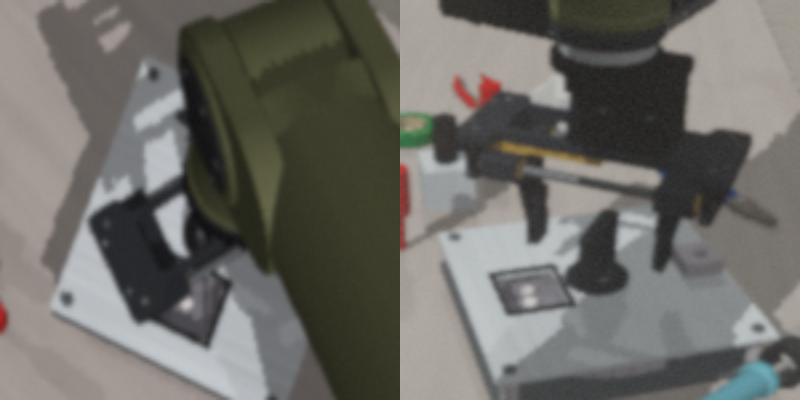

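The open fingers straddle the bar grip (scene crop about (600,240)), window with the two dots still visible. Closing.

```bash
python3 -m pendant '{"xyz":[[0,0,0],[0,0,0],[0,0,0],[0,0,0],[0,0,0]],"turn":[0,0,0,0,0]}' 0 20; python3 -c "
from cell import *
o=readout.get_obs();print(o['tool_rot'],o['wrist_torque'],o['force'])"
```

```text
time_s: 3.65
tool_pos: [0.5283, 0.1987, 0.0699]
tool_rot: [3.8, 89.0, 31.6]
force: [0.2, -0.1, 0.2]
grip_width: 0.0449
[ 3.83699016 88.96641575 31.58864836] [ 0.03957928  0.02912769 -0.03951191] [ 0.20337489 -0.09115091  0.15035573]
```

```bash
python3 -m pendant '{"xyz":[[-0.003,0,-0.004],[0,0,0],[0,0,0],[0,0,0],[0,0,0]],"turn":[0,0,0,0,0]}' 0 20; python3 -c "
from cell import *
o=readout.get_obs();print(o['tool_rot'],o['wrist_torque'],o['force'])"
```

```text
time_s: 4.28
tool_pos: [0.5253, 0.1979, 0.0654]
tool_rot: [1.1, 89.0, 28.9]
force: [0.6, 0.2, 0.7]
grip_width: 0.0137
[ 1.14978669 88.98573814 28.854593  ] [ 0.00059435  0.03950416 -0.08113021] [0.63609056 0.19867781 0.6591358 ]
```

```bash
python3 -m pendant '{"xyz":[[0,0,0],[0,0,0],[0,0,0],[0,0,0],[0,0,0],[0,0,0],[0,0,0]],"turn":[-0.07,-0.09,-0.09,-0.09,-0.09,-0.09,-0.09]}' 0 20; python3 -c "
from cell import *
o=readout.get_obs();print(o['tool_rot'],o['wrist_torque'],o['force'],o['qpos'])"
```

```text
time_s: 5.15
tool_pos: [0.5253, 0.1976, 0.0653]
tool_rot: [-4.4, 89.0, -12.5]
force: [1.2, -1.4, 0.1]
grip_width: 0.014
[ -4.38323349  88.97882162 -12.45117643] [-0.09079356 -0.02654172  0.14665503] [ 1.1817989  -1.42112276  0.05033991] [-42.64504296  15.05184285  21.51560344 107.6446329   -5.79471189
  57.59523145  63.16531332]
```

```bash
python3 -m pendant '{"xyz":[[0,0,0],[0,0,0],[0,0,0],[0,0,0],[0,0,0]],"turn":[-0.09,-0.09,-0.05,-0.02,0]}' 0 20
python3 - <<'E'
from h import *
o=readout.get_obs();print(o['tool_rot'],o['wrist_torque'],o['force'],o['tool_pos'])
b=read_camera("scene")[:,:,::-1];cv2.imwrite("pics/d.png",cv2.resize(b[130:300,250:420],(680,600)))
E
```

```text
time_s: 5.78
tool_pos: [0.5252, 0.1975, 0.0653]
tool_rot: [-6.8, 89.0, -29.5]
force: [-0.2, -0.4, 0.2]
grip_width: 0.0138
[ -6.75514853  88.95044053 -29.45534065] [-0.04943173 -0.08332626  0.13210051] [-0.2036485  -0.44031993  0.18646677] [0.52523518 0.19753133 0.0653225 ]
```

View pics/d.png

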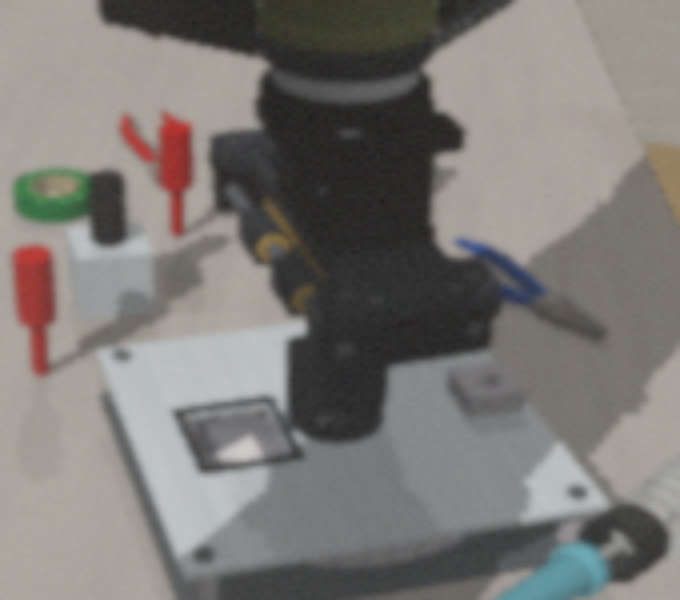

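The window (scene crop (238,440)) now shows the triangle. Releasing and going to the pin.

```bash
python3 -m pendant '{"xyz":[[0,0,0],[0,0,0],[0,0,0],[0,0,0.02],[0,0,0.05],[0,0.02,0.05],[0.005,0.05,0],[0.005,0.06,0],[0.005,0.06,0],[0.005,0.03,0]],"turn":[0,0,0,0,0,0.1,0.17,0.17,0.17,0.17]}' 0.7 20; python3 -c "
from cell import *
o=readout.get_obs();print(o['qpos'])"
```

```text
time_s: 7.08
tool_pos: [0.5445, 0.422, 0.1909]
tool_rot: [-0.6, 88.8, 22.5]
force: [0.5, -0.9, -0.7]
grip_width: 0.0611
[-50.27018253  23.14746858  13.59332692  81.15091398  -5.15577531
  75.17231017  76.60333981]
```

```bash
python3 -m pendant '{"xyz":[[0.002,0,-0.01],[0,0,-0.02],[0,0,-0.02],[0,0,-0.02],[0,0,0],[0,0,-0.02],[0,0,-0.02],[0,0,-0.01]],"turn":[0.17,0.17,0.17,0.17,0.08,0,0,0]}' 0.55; python3 -c "
from cell import *
o=readout.get_obs();print(o['qpos'])"
```

```text
time_s: 8.07
tool_pos: [0.5439, 0.4271, 0.0632]
tool_rot: [12.3, 88.8, 80.7]
force: [-1.0, 0.0, 0.0]
grip_width: 0.0479
[-43.96555996  28.8383251    5.39363569  87.67426439  -3.80839067
  62.75496618 120.89068655]
```

```bash
python3 -m pendant '{"xyz":[[0.003,-0.005,-0.008],[0,0,0],[0,0,0],[0,0,0],[0,0,0]],"turn":[0,0,0,0,0]}' 0 5; python3 -c "
from cell import *
o=readout.get_obs();print(o['tool_rot'],o['wrist_torque'])"
```

```text
time_s: 8.7
tool_pos: [0.5472, 0.4218, 0.0545]
tool_rot: [11.8, 88.8, 80.2]
force: [-0.0, -0.2, -0.0]
grip_width: 0.0218
[11.80632038 88.82569174 80.17730732] [-0.01881925  0.14163016 -0.01650447]
```

```bash
python3 -m pendant '{"xyz":[[0,0,0],[0,0,0]],"turn":[0,0]}' 0 5; python3 -c "
from cell import *
o=readout.get_obs();print(o['tool_rot'],o['wrist_torque'],o['tool_pos'])"
```

```text
time_s: 8.95
tool_pos: [0.5473, 0.4218, 0.0548]
tool_rot: [11.0, 88.8, 79.4]
force: [-1.0, 0.4, 0.1]
grip_width: 0.0215
[11.03360672 88.8216187  79.41008238] [-0.02630552  0.03492806  0.05744223] [0.54725193 0.42176812 0.0547825 ]
```

```bash
python3 -m pendant '{"xyz":[[0,0,0],[0,0,0],[0,0,0],[0,0,0],[0,0,0],[0,0,0],[0,0,0],[0,0,0],[0,0,0],[0,0,0]],"turn":[0,0,-0.1,-0.18,-0.18,-0.18,-0.18,-0.18,-0.18,-0.18]}' 0.5 5; python3 -c "
from cell import *
o=readout.get_obs();print(o['tool_rot'],o['wrist_torque'],o['tool_pos'])"
```

```text
time_s: 10.2
tool_pos: [0.5479, 0.4233, 0.0565]
tool_rot: [13.6, 88.6, 1.5]
force: [-0.0, 1.2, -0.4]
grip_width: 0.0434
[13.60930826 88.628627    1.53088528] [-0.01761134  0.06641121  0.01501193] [0.54787399 0.42331909 0.05646894]
```

```bash
python3 -m pendant '{"xyz":[[0,-0.001,-0.001],[0,0,0],[0,0,0],[0,0,0]],"turn":[-0.13,-0.06,0,0]}' 0.25; python3 -c "
from cell import *
o=readout.get_obs();print(o['tool_rot'],o['wrist_torque'],o['tool_pos'])"
```

```text
time_s: 10.7
tool_pos: [0.5474, 0.4223, 0.0558]
tool_rot: [10.6, 88.6, -12.6]
force: [-1.3, -2.2, 2.1]
grip_width: 0.0226
[ 10.59824428  88.63462189 -12.64641807] [-0.63087563  0.30559823 -0.02980982] [0.54740952 0.42227095 0.05584426]
```

```bash
python3 -m pendant '{"xyz":[[0,0,-0.001],[0,0,0]],"turn":[0,0]}' 0 5; python3 -c "
from cell import *
o=readout.get_obs();print(o['tool_rot'],o['wrist_torque'],o['tool_pos'],o['force'])"
```

```text
time_s: 10.95
tool_pos: [0.5474, 0.4217, 0.0558]
tool_rot: [10.0, 88.7, -13.2]
force: [-1.1, -0.9, -1.2]
grip_width: 0.0214
[  9.99024709  88.67667554 -13.21455061] [-0.1774743   0.10340827  0.04140782] [0.54736055 0.42166689 0.05578034] [-1.053692   -0.90891996 -1.18129026]
```

```bash
python3 -m pendant '{"xyz":[[0,0,0],[0,0,0],[0,0,0.01],[0,0,0.03],[0,0,0.05],[0.005,-0.01,0.01],[0.01,-0.04,0],[0.01,-0.055,0],[0.01,-0.055,0],[0.01,-0.05,0]],"turn":[0,0,0,0,0,0,0,0,0,0]}' 0 30; python3 -c "
from cell import *
o=readout.get_obs();print(o['tool_rot'],o['wrist_torque'],o['tool_pos'],o['force'])"
```

```text
time_s: 12.2
tool_pos: [0.5917, 0.2136, 0.1588]
tool_rot: [24.9, 88.5, 2.4]
force: [0.5, -0.7, -0.3]
grip_width: 0.0212
[24.9140327  88.48007909  2.40608246] [-0.01975923 -0.01494521  0.02866855] [0.59174514 0.21359307 0.15878319] [ 0.533251   -0.71174744 -0.2976993 ]
```

```bash
python3 -m pendant '{"xyz":[[0.004,-0.025,-0.01],[0.002,-0.013,-0.01],[0,0,-0.01],[0,0,0]],"turn":[0,0,0,0]}' 0 30
python3 - <<'E'
from h import *
o=readout.get_obs();print(o['tool_rot'],o['tool_pos'],o['force'],o['grip_width'])
for n in("top","scene"): cv2.imwrite(f"pics/e_{n}.png",read_camera(n)[:,:,::-1])
a=cv2.imread("pics/e_top.png")[140:240,330:430];b=cv2.imread("pics/e_scene.png")[170:270,320:420]
cv2.imwrite("pics/e.png",np.hstack([cv2.resize(a,(400,400)),cv2.resize(b,(400,400),interpolation=cv2.INTER_CUBIC)]))
for n in("top","scene"):
  for r in pinpoint(n,"pin_head"): print(n,r['score'],w(n,r['at']))
  for r in pinpoint(n,"guide_mouth"): print(n,r['score'],w(n,r['at']))
E
```

```text
time_s: 12.7
tool_pos: [0.5984, 0.1696, 0.127]
tool_rot: [24.2, 88.5, 1.2]
force: [-0.1, 0.4, -0.9]
grip_width: 0.021
[24.15768303 88.47572342  1.23012762] [0.5984298  0.16958929 0.12695119] [-0.05264131  0.41245649 -0.94065705] 0.021032243217768566
top 0.7 [0.62956639 0.46279582 0.06979877]
top 0.62 [0.59892779 0.16936562 0.13704013]
top 0.5 [0.46410177 0.37368386 0.06488683]
top 0.7 [0.59955369 0.16678527 0.05252066]
scene 0.84 [0.4608841  0.37635664 0.06096943]
scene 0.64 [0.62982144 0.46708371 0.06515807]
scene 0.45 [0.59576221 0.17104248 0.1401301 ]
scene 0.76 [0.59359887 0.16473471 0.04949775]
```

View pics/e.png

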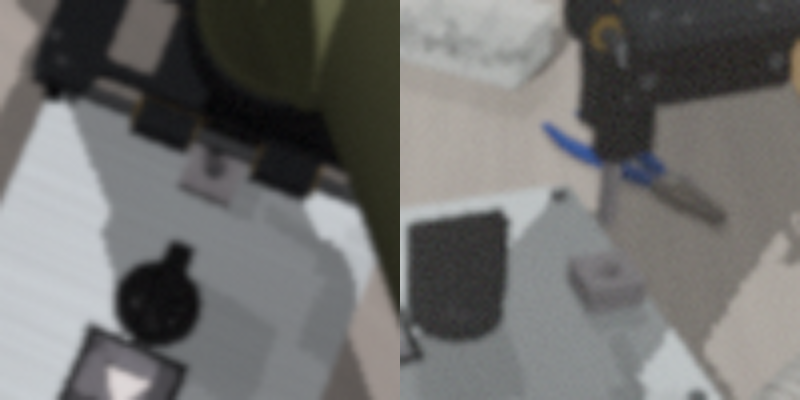

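```bash
python3 -m pendant '{"xyz":[[0,-0.004,-0.01],[0,0,-0.007],[0,0,0]],"turn":[0,0,0]}' 0 30; python3 -c "
from cell import *
o=readout.get_obs();print(o['tool_rot'],o['tool_pos'],o['force'])"
```

```text
time_s: 13.38
tool_pos: [0.5995, 0.1651, 0.1106]
tool_rot: [25.1, 88.3, 2.1]
force: [0.1, -0.6, -1.8]
grip_width: 0.0215
[25.0503057  88.30796546  2.13054332] [0.59951222 0.16512203 0.11061522] [ 0.12357842 -0.5938174  -1.77883203]
```

```bash
python3 -m pendant '{"xyz":[[-0.0018,0,-0.003],[0,0,-0.004]],"turn":[0,0]}' 0 30; python3 -c "
from cell import *
o=readout.get_obs();print(o['tool_rot'],o['tool_pos'],o['force'])"
```

```text
time_s: 13.62
tool_pos: [0.5979, 0.1651, 0.1035]
tool_rot: [25.5, 88.3, 2.5]
force: [-0.0, -0.3, -1.2]
grip_width: 0.0213
[25.45399339 88.27720372  2.52054141] [0.59785295 0.16509614 0.10349702] [-0.03747632 -0.2660596  -1.16098307]
```

Tip is right at the mouth; picture check, then gentle steps down.

```bash
python3 - <<'E'
from h import *
for n in("top","scene"): cv2.imwrite(f"pics/f_{n}.png",read_camera(n)[:,:,::-1])
a=cv2.imread("pics/f_top.png")[150:210,350:410];b=cv2.imread("pics/f_scene.png")[200:260,340:400]
cv2.imwrite("pics/f.png",np.hstack([cv2.resize(a,(400,400),interpolation=cv2.INTER_CUBIC),cv2.resize(b,(400,400),interpolation=cv2.INTER_CUBIC)]))
E
python3 -m pendant '{"xyz":[[0,0,-0.003]],"turn":[0]}' 0 30; python3 -m pendant '{"xyz":[[0,0,-0.003]],"turn":[0]}' 0 30
```

```text
time_s: 13.85
tool_pos: [0.5979, 0.1651, 0.1003]
tool_rot: [25.1, 88.3, 2.2]
force: [0.1, 0.1, -0.0]
grip_width: 0.0211
time_s: 13.98
tool_pos: [0.5979, 0.1651, 0.0972]
tool_rot: [25.2, 88.3, 2.3]
force: [-0.4, 1.1, -0.5]
grip_width: 0.0213
```

View pics/f.png

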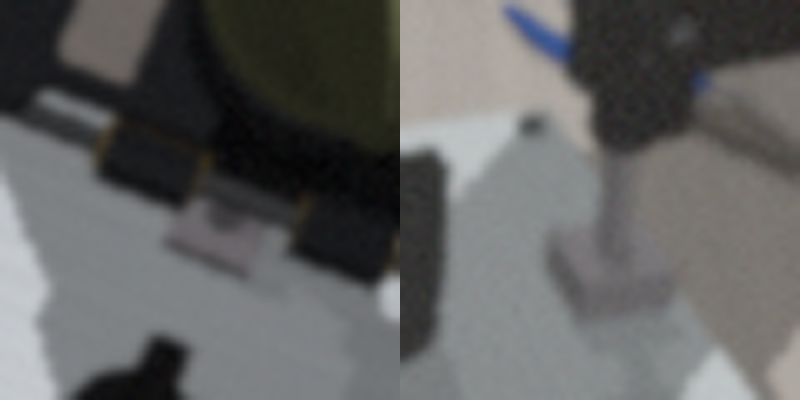

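```bash
python3 -m pendant '{"xyz":[[0,0,-0.004],[0,0,-0.004]],"turn":[0,0]}' 0 30; python3 -m pendant '{"xyz":[[0,0,-0.004]],"turn":[0]}' 0 30
```

```text
time_s: 14.22
tool_pos: [0.598, 0.1651, 0.0887]
tool_rot: [25.3, 88.3, 2.4]
force: [1.0, -0.1, -0.7]
grip_width: 0.0214
time_s: 14.35
tool_pos: [0.598, 0.1651, 0.0844]
tool_rot: [25.2, 88.3, 2.3]
force: [-0.2, 0.2, -1.2]
grip_width: 0.0214
```

```bash
python3 -m pendant '{"xyz":[[0,0,-0.004],[0,0,-0.004]],"turn":[0,0]}' 0 30; python3 -m pendant '{"xyz":[[0,0,-0.002]],"turn":[0]}' 0 30
```

```text
time_s: 14.6
tool_pos: [0.5979, 0.1651, 0.0757]
tool_rot: [25.1, 88.3, 2.2]
force: [0.1, 1.1, -0.6]
grip_width: 0.0214
time_s: 14.72
tool_pos: [0.5978, 0.165, 0.0733]
tool_rot: [24.8, 88.3, 1.8]
force: [0.6, 0.4, -1.3]
grip_width: 0.0213
```

```bash
python3 -m pendant '{"xyz":[[0,0,0],[0,0,0],[0,0,0],[0,0,0.02],[0,0,0.04],[-0.01,0.004,0.02],[-0.03,0.013,0.02],[-0.03,0.014,0]],"turn":[0,0,0,0,0,0,0,0]}' 0.6 20
python3 - <<'E'
from h import *
o=readout.get_obs();print(o['tool_rot'],o['tool_pos'],o['force'])
for n in("top","scene"): cv2.imwrite(f"pics/g_{n}.png",read_camera(n)[:,:,::-1])
a=cv2.imread("pics/g_top.png")[150:250,340:440];b=cv2.imread("pics/g_scene.png")[190:290,310:410]
cv2.imwrite("pics/g.png",np.hstack([cv2.resize(a,(400,400),interpolation=cv2.INTER_CUBIC),cv2.resize(b,(400,400),interpolation=cv2.INTER_CUBIC)]))
for n in("top","scene"):
  for r in pinpoint(n,"pin_head"): print(n,r['score'],w(n,r['at']))
E
```

```text
time_s: 15.72
tool_pos: [0.5279, 0.1953, 0.1813]
tool_rot: [26.5, 88.0, 3.3]
force: [0.1, 0.8, -0.5]
grip_width: 0.0522
[26.46678803 88.02342238  3.26479567] [0.52787376 0.19530359 0.18125663] [ 0.05841584  0.84676864 -0.47567013]
top 0.65 [0.62695642 0.46413355 0.06808455]
top 0.59 [0.5476458  0.41922103 0.0454081 ]
top 0.56 [0.46255152 0.37127464 0.06752547]
scene 0.82 [0.46402365 0.37465476 0.06129628]
scene 0.55 [0.74014395 0.27028836 0.00159714]
scene 0.51 [0.62868396 0.46772406 0.06412071]
```

View pics/g.png

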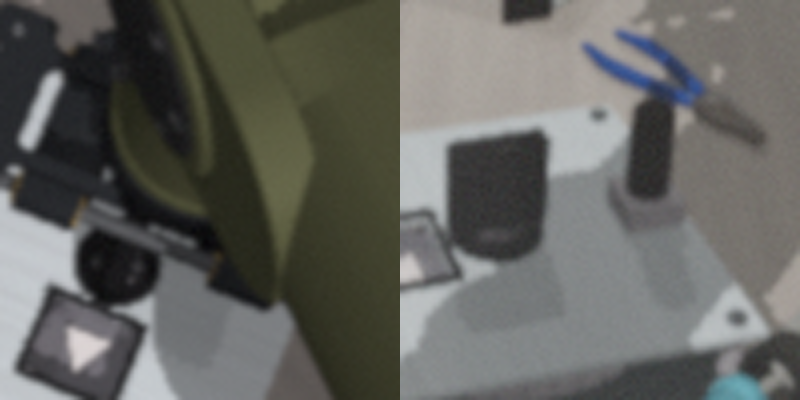

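```bash
cat > pinchk.py <<'E'
from h import *
def go(tag):
    im=cv2.imread(f"pics/{tag}_scene.png")
    u,v,W,H=350,195,50,55
    G=cv2.resize(im[v:v+H,u:u+W],None,fx=8,fy=8,interpolation=cv2.INTER_CUBIC); out=[G.copy()]
    for z0 in (.052,.063):
        K=G.copy()
        P=np.array([px("scene",[.598+.011*np.cos(t),.165+.011*np.sin(t),z]) for z in(z0,z0+.048) for t in np.linspace(0,6.28,40)])
        cv2.polylines(K,[((cv2.convexHull(P.astype(np.float32)).reshape(-1,2)-[u,v]+.5)*8).astype(int)],True,(0,255,0),1)
        out.append(K)
    cv2.imwrite(f"pics/pc_{tag}.png",np.hstack(out)[:, :] if 0 else cv2.resize(np.hstack(out),(800,293)))
import sys; go(sys.argv[1])
E
python3 pinchk.py g
```

```text
(no output)
```

View pics/pc_g.png

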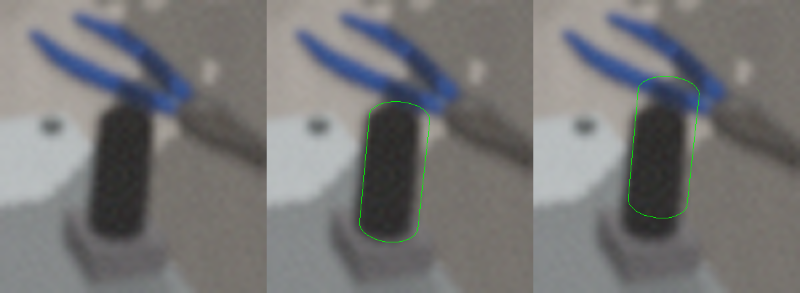

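```bash
python3 -m pendant '{"xyz":[[-0.002,0.002,-0.02],[0,0,-0.03],[0,0,-0.03],[0,0,-0.02],[0,0,0]],"turn":[0,0,0,0,0]}' 0.4 10; python3 -m pendant '{"xyz":[[0,0,-0.001]],"turn":[0]}'
```

```text
time_s: 16.55
tool_pos: [0.5291, 0.1928, 0.0772]
tool_rot: [20.0, 88.0, -3.4]
force: [0.3, 0.2, 1.0]
grip_width: 0.0352
time_s: 16.68
tool_pos: [0.5301, 0.1924, 0.077]
tool_rot: [20.1, 87.9, -3.4]
force: [0.1, 0.7, -0.1]
grip_width: 0.0351
```

```bash
python3 -m pendant '{"xyz":[[-0.005,0.005,-0.011],[0,0,0]],"turn":[0,0]}' 0.3 10;  python3 -m pendant '{"xyz":[[0,0,0],[0,0,0],[0,0,0]],"turn":[0,0,0]}' 0 10; python3 -c "
from cell import *
o=readout.get_obs();print(o['tool_rot'],o['wrist_torque'],o['tool_pos'],o['force'])"
```

```text
time_s: 16.92
tool_pos: [0.5257, 0.1981, 0.0666]
tool_rot: [22.0, 87.8, -1.5]
force: [0.2, -0.0, -1.0]
grip_width: 0.0275
time_s: 17.3
tool_pos: [0.5256, 0.1975, 0.0671]
tool_rot: [20.7, 87.8, -2.8]
force: [-0.2, 0.6, -1.5]
grip_width: 0.0141
[20.67629724 87.8255015  -2.79253181] [0.02677191 0.04074245 0.11092609] [0.52556011 0.19753456 0.06711177] [-0.19327832  0.58280519 -1.52692051]
```

```bash
cat > st.py <<'E'
from cell import *
o=readout.get_obs();r=o['tool_rot'];print("wheel deg",round(r[2]-r[0]+24,2),"tz",o['wrist_torque'].round(2),o['force'].round(1),o['tool_pos'].round(4))
E
for i in 1 2 3; do python3 -m pendant '{"xyz":[[0,0,0]],"turn":[0.015]}' 0 10 >/dev/null; python3 st.py; done
```

```text
wheel deg 1.42 tz [-0.18  0.19 -0.12] [-0.3 -0.7 -1.7] [0.5255 0.1975 0.0671]
wheel deg 2.31 tz [-0.21  0.17 -0.2 ] [-0.1  0.6 -0.9] [0.5255 0.1976 0.0671]
wheel deg 3.21 tz [-0.08  0.16 -0.13] [-0.1 -0.8 -1. ] [0.5255 0.1976 0.0671]
```

```bash
for i in 1 2; do python3 -m pendant '{"xyz":[[0,0,0]],"turn":[0.015]}' 0 10 >/dev/null; python3 st.py; done
python3 - <<'E'
from h import *
for n in("scene",): cv2.imwrite(f"pics/i_{n}.png",read_camera(n)[:,:,::-1])
E
python3 pinchk.py i
```

```text
wheel deg 4.12 tz [-0.11  0.13 -0.23] [ 0.3 -0.2 -0.8] [0.5256 0.1976 0.0671]
wheel deg 5.01 tz [-0.05  0.16 -0.25] [ 0.3 -0.1 -1.4] [0.5257 0.1976 0.0671]
```

View pics/pc_i.png

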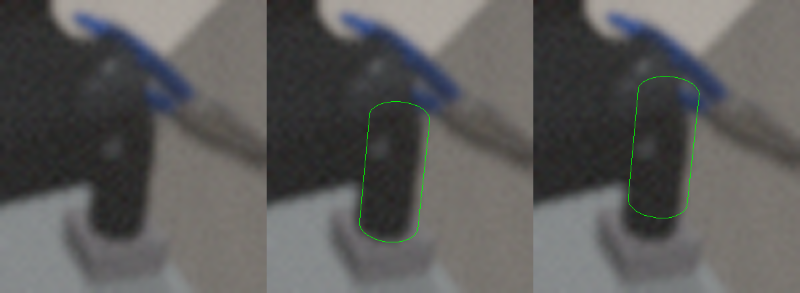

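```bash
echo "from cell import *
print(readout.get_obs()['grip_width'])">>st.py; python3 st.py; for i in 1 2 3 4; do python3 -m pendant '{"xyz":[[0,0,0]],"turn":[-0.015]}' 0 10 >/dev/null; python3 st.py; done
```

```text
wheel deg 5.04 tz [-0.11  0.08 -0.29] [ 0.2  0.5 -1.1] [0.5257 0.1975 0.0671]
0.014624941430379368
wheel deg 4.14 tz [-0.19  0.12 -0.15] [-1.2  0.6 -0.5] [0.5257 0.1975 0.0671]
0.014107673361787136
wheel deg 3.25 tz [-0.28 -0.03  0.1 ] [-0.6 -0.6 -0.5] [0.5257 0.1975 0.0671]
0.013955423197486135
wheel deg 2.39 tz [-0.24  0.03  0.19] [-0.4  0.6 -0.5] [0.5257 0.1975 0.0671]
0.013895076584816153
wheel deg 1.51 tz [-0.27 -0.01  0.14] [-0.5  0.4 -0.6] [0.5256 0.1975 0.0671]
0.013934296527777133
```

```bash
for i in 1 2 3 4; do python3 -m pendant '{"xyz":[[0,0,0]],"turn":[-0.015]}' 0 10 >/dev/null; python3 st.py; done
```

```text
wheel deg 0.61 tz [-0.26  0.07  0.14] [ 0.   0.4 -1. ] [0.5257 0.1975 0.0671]
0.014049897521823873
wheel deg -0.31 tz [-0.27  0.12  0.19] [-0.4 -0.1 -1.5] [0.5257 0.1975 0.0671]
0.014292616911226458
wheel deg -1.22 tz [-0.23  0.14  0.2 ] [-0.3 -0.5 -1. ] [0.5257 0.1975 0.0671]
0.01410317391921201
wheel deg -2.13 tz [-0.27 -0.    0.25] [-0.6  0.3  0. ] [0.5256 0.1975 0.0671]
0.01399404906571613
```

```bash
for i in 1 2; do python3 -m pendant '{"xyz":[[0,0,0]],"turn":[-0.015]}' 0 10 >/dev/null; python3 st.py; done
python3 - <<'E'
from h import *
for n in("scene",): cv2.imwrite(f"pics/j_{n}.png",read_camera(n)[:,:,::-1])
cv2.imwrite("pics/j.png",cv2.resize(cv2.imread("pics/j_scene.png")[190:290,280:410],(780,600),interpolation=cv2.INTER_CUBIC))
E
```

```text
wheel deg -3.04 tz [-0.24  0.13  0.25] [-0.8 -0.3 -1.5] [0.5256 0.1975 0.0671]
0.0141323858421687
wheel deg -3.95 tz [-0.13  0.24  0.28] [-0.7 -0.2 -0.7] [0.5256 0.1975 0.0671]
0.014793304871275652
```

View pics/j.png

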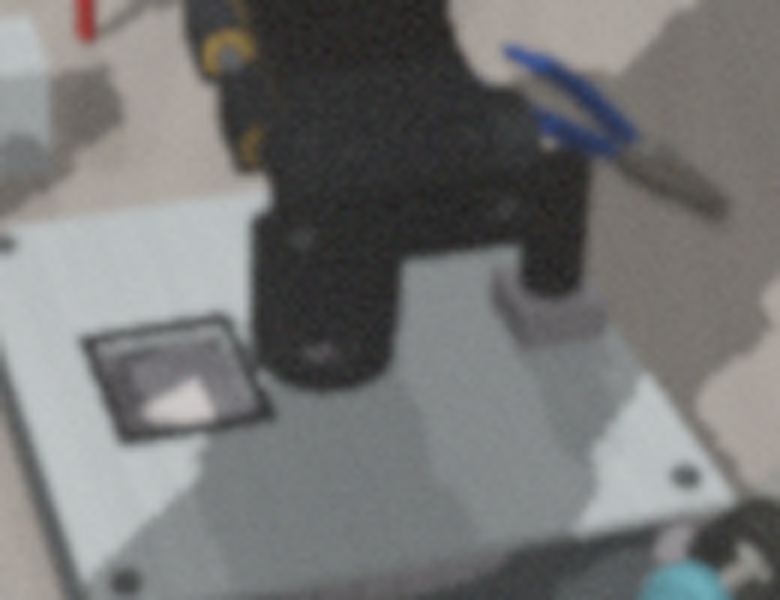

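Run:
```python
from h import *
for t in("g","i","j"):
    im=cv2.imread(f"pics/{t}_scene.png")[238:268,296:326].min(2).astype(float)
    m=np.clip(im-135,0,None); m[:10]=0
    ys,xs=np.mgrid[0:30,0:30]; c=(296+(m*xs).sum()/m.sum(),238+(m*ys).sum()/m.sum())
    X=onz("scene",c,.027)-[.5252,.1975,0]; print(t,np.round(c,2),np.degrees(np.arctan2(X[1],X[0]))-156,np.hypot(*X[:2]),m.sum())
T=[cv2.resize(cv2.imread(f"pics/{t}_scene.png")[235:270,293:330],None,fx=7,fy=7,interpolation=cv2.INTER_CUBIC) for t in "gij"]
cv2.imwrite("pics/tri.png",np.hstack(T))
```

```text
g [308.91 262.29] 14.956310199158679 0.05802277930589144 8870.0
i [305.92 261.87] 11.307006836544701 0.06250832922895894 6457.0
j [305.96 261.51] 10.426615585997524 0.06197105810802979 6780.0
```

View pics/tri.png

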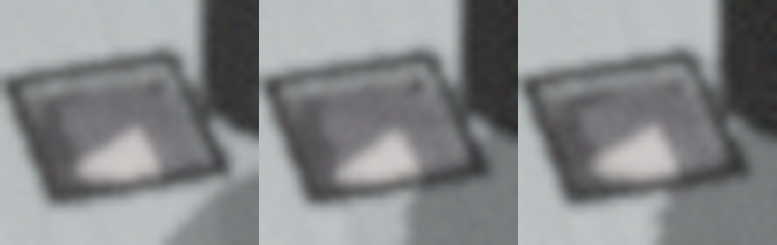

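Both ways the wheel blocks (grip width opens, torque rises) while the triangle moves by only about 1 px between the third and second crops, so the pin is locked. Relaxing to the middle and letting go.

```bash
python3 -m pendant '{"xyz":[[0,0,0],[0,0,0],[0,0,0],[0,0,0]],"turn":[0.03,0.025,0.015,0]}' 0 10; python3 st.py; python3 -m pendant '{"xyz":[[0,0,0],[0,0,0],[0,0,0],[0,0,0.02],[0,0,0.05],[0,0,0.05],[-0.02,0.05,0.02],[-0.02,0.06,0],[-0.02,0.06,0],[-0.01,0.06,0]],"turn":[0,0,0,0,0,0,0,0,0,0]}' 0.6 10; python3 -m pendant '{"xyz":[[-0.03,0.05,0],[-0.02,0.04,0],[0,0,0],[0,0,0]],"turn":[0,0,0,0]}'
python3 - <<'E'
from h import *
for n in("top","scene"): cv2.imwrite(f"pics/k_{n}.png",read_camera(n)[:,:,::-1])
a=cv2.imread("pics/k_top.png")[100:300,220:440];b=cv2.imread("pics/k_scene.png")[140:320,240:440]
cv2.imwrite("pics/k.png",np.hstack([cv2.resize(a,(400,400),interpolation=cv2.INTER_CUBIC),cv2.resize(b,(400,400),interpolation=cv2.INTER_CUBIC)]))
for n in("top","scene"):
  for k in ("pin_head","triangle_mark","window","guide_mouth"):
   for r in pinpoint(n,k): print(n,k,round(r['score'],2),w(n,r['at']).round(4))
E
python3 pinchk.py k
```

```text
time_s: 19.77
tool_pos: [0.5256, 0.1975, 0.0671]
tool_rot: [20.9, 87.8, -2.9]
force: [0.3, 0.5, -0.6]
grip_width: 0.0135
wheel deg 0.18 tz [-0.1   0.22 -0.13] [ 0.3  0.5 -0.6] [0.5256 0.1975 0.0671]
0.013525219273887886
time_s: 21.02
tool_pos: [0.4571, 0.4263, 0.2148]
tool_rot: [27.4, 87.5, 2.8]
force: [1.1, -0.0, 0.6]
grip_width: 0.052
time_s: 21.52
tool_pos: [0.4014, 0.5248, 0.2135]
tool_rot: [28.4, 87.6, 4.3]
force: [0.2, 0.0, 0.3]
grip_width: 0.0525
top pin_head 0.68 [0.597  0.1647 0.0719]
top pin_head 0.58 [0.6286 0.4656 0.0698]
top pin_head 0.56 [0.4682 0.3763 0.0644]
top triangle_mark 0.74 [0.4786 0.2167 0.0269]
top triangle_mark 0.74 [0.5223 0.1979 0.0009]
top triangle_mark 0.73 [0.5979 0.1623 0.0536]
top window 0.73 [0.4779 0.2203 0.0413]
top guide_mouth 0.84 [0.6018 0.1647 0.0534]
top guide_mouth 0.19 [0.4801 0.2187 0.0422]
scene pin_head 0.76 [0.6293 0.4667 0.0676]
scene pin_head 0.73 [0.5935 0.1688 0.0743]
scene pin_head 0.52 [0.4615 0.3758 0.0652]
scene triangle_mark 0.56 [0.4789 0.22   0.0289]
scene window 0.75 [0.4786 0.2204 0.0365]
scene guide_mouth 0.65 [0.596  0.1661 0.0481]
```

View pics/k.png

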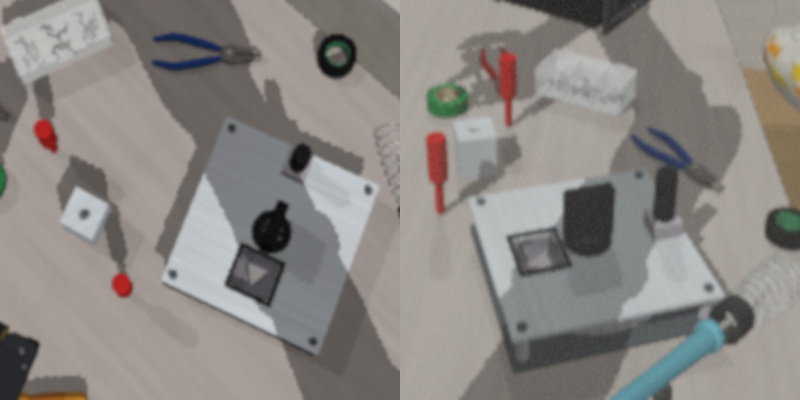

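View pics/pc_k.png

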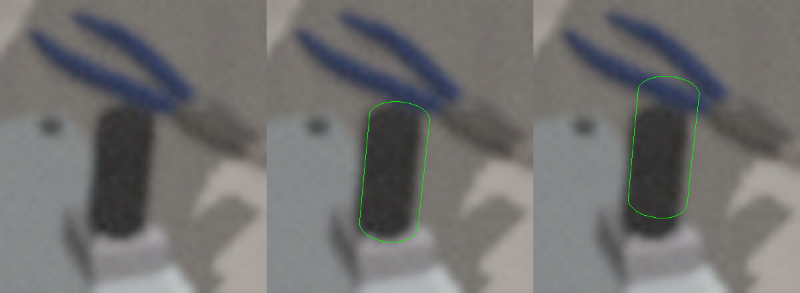

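Triangle shows in the window (top crop (256,272)). The pin stands upright in the guide with its outline matching "home", and the gripper is well clear. Handing in.

```bash
python3 -c "
from cell import *
print(sign_off(), readout.get_obs()['time_s'])"
```

```text
the job is handed in; nothing more can be done
the job is handed in; nothing more can be done
```

The dispenser wheel is turned to the triangle and the locking pin is home in the guide. I handed the job in after about 22 s of the 69 s allowed; no verdict is reported.

- **Wheel:** I turned it by the bar grip from about +0.90 rad to about 0. The triangle now shows in the window in both cameras.
- **Pin:** I took the black pin from its stand, not either of the two red look-alikes, and stood it in the guide. It met no noticeable force going in. It dropped home as soon as I let go, because the notch was already under the guide.
- **To and fro:** I eased the wheel both ways with a 10 N grip. It blocked at each end at about 0.3 N m, and the triangle moved only about 1 px between the two ends.
- **Last pictures:** The pin's outline fits the "home" position and not the one 11 mm higher. The networks put the pin head at 72–74 mm, against 76 mm for home and 87 mm for standing on the ring. The gripper is clear, and the bystanders I could see look undisturbed.

**What disagreed:** the tool turned about 8° between the two blocks, more than the roughly 3° of play I expected. I put that down to the pads slipping on the bar, since the triangle hardly moved. The networks also gave two low-quality extra triangle positions in the top view, which I discarded.

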